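Hang the hook rack on the wardrobe rail's twin pins

ROBOT

A 6-joint arm with a two-finger parallel gripper is mounted at the origin on the work surface. World frame = base frame: x ahead of the robot, y to its left, z up, the work surface at z = 0. Lengths are in m, angles in rad, forces in N, time in s.
With the tool pointing down it reaches from about 0.3 to 0.775 m from the base axis. Payload 14.6 kg.
Tool frame: the origin (TCP) lies midway between the tips of the shut fingers; the grasp point (between the pads) lies 19 mm behind it (r.hold_point_z is the distance from the TCP to the grasp point, in m); y points along the fingers, x is the direction in which the jaws open and shut, and the axes are right-handed (so a half turn about y gives the same grasp; the last joint's range is limited). The gripper opens to 94 mm and grips with 3 to 60 N. Pads are 16 mm wide; open, the fingers measure 119 mm over their backs; the gripper's body (75 mm by 177 mm) begins 78 mm behind the grasp point.
Start: joints at [-1.378, 0.3, 1.521, -0, 1.321, -0.067], TCP at [0.141, -0.532, 0.205] pointing down, gripper open.
Joint ranges: [-3.03, 3.03], [-0.79, 2.21], [0.23, 2.52], [-1.04, 4.18], [0, 3.07], [-2.55, 2.55]. Speed limits (rad/s): [2.22, 2.22, 2.57, 3.14, 3.14, 3.14].

INTERFACE

Orientations are given as a unit quaternion [x, y, z, w].
In Python, from plant import r gives the robot as it stands.
- The arm moves only by the tool apply_moves, never from a script. Its argument "steps" is a list of rows, each a list of 3 entries, a list of its own where there are three numbers: the finger opening in mm, from 0 to 94, then the shift along the tool's x, y, z each as a share of 50 cm, from -1 to 1, then the turn about the tool's y as a share of 120 degrees, from -1 to 1. In form: [[fingers, [dx, dy, dz], roll], ...]. A call has exactly 8 rows; each row is the pose to reach, as a shift and turn from the pose measured when the call began, along the tool's axes at that moment; what a row does not reach only later rows make up. A row lasts 1/8 s, in which the tool goes at most 62.5 mm and 10.7 degrees, less where a joint would pass 70% of its speed; a pose out of reach is approached as far as the arm can. A call with a number of a shift or a turn outside -1 to 1 is refused whole. A call with a gripper value outside its range is refused whole. The fingers move at their own pace and stop on an object; "force" is the grip in N (left out, the last holds). Time passes only in rows, so rows that repeat a pose let the fingers close, or fill a call up. It gives the time, the measured TCP pose, the force and the opening at its end, in the units of the state.
- r.sense(): the state, without advancing time (a new reading comes with each control period).
- r.snapshot(name): name is "scene" or "top"; returns (picture, depth): 420x560x3 uint8, red, green, blue; 420x560 float32, m along the optical axis (not along the pixel's ray), 0 where there is no reading.
- r.get_calibration(name): a dict with "intrinsics" (3x3 intrinsics, pixels), "origin" and "attitude" of the camera in the world. Camera axes: x right, y down, z forward; pixel columns grow to the right and rows downward; lengths in m; the calibration is good to about 2 mm. A picture is of the moment at which its call begins. get_calibration takes no time and is no camera call.
- r.close_job(): hands the job in, once; it reports no verdict.
Trained networks look in the newest picture that a camera, given by its name, has taken for a name from the list of things; names that differ only in an ending like _2 or _b are one class to them, and where a whole thing is asked for, a point or a joint stands for the part that bears it (a point fixed in the world has none). Each returns a list of dicts, best first, with "confidence" (0 to 1); they miss things now and then, are a little off and sometimes report something else, mostly with a low value. They report only what shows in the picture. A call takes as long as a camera call. They do not tell look-alikes from the thing itself.
- r.find_in(camera, query): "position" ([x, y, z] in m, in the coordinates of the camera as it stood for that picture, good to about 4 mm: the middle of the surface that is visible of it).
- r.outline_of(camera, query): "region" (420x560 bool, what is visible of it).
- r.tip_of(camera, query): "position" ([x, y, z] in m, in the coordinates of the camera as it stood for that picture, good to about 4 mm: a listed point, or the origin of a listed thing).
The state is a dict: "time_s": time; "joints": joint angles; "qd": joint speeds; "joint_torque": joint torques, N m; "position": TCP position; "tcp_rot": TCP orientation; "ft_force": force on the tool from outside, world axes, zero at the start; "ft_torque": the same for the moment, N m; "width": finger opening in m.
Only numpy, scipy, OpenCV 4.12 (cv2) and the standard library are available. Lean on these libraries where they do the work, as an engineer would, in place of code of your own. Each camera call takes 0.05 s, during which the arm holds its last target.

TASK

Pick up the white hook rack by its wooden grip and hang it on the little aluminium rail so that both brass pins come up through its two holes, then press it down gently but firmly until its top plate sits flush on the rail, and let go. The pins may be clamped a little off the middle of the rail, so feel for them and never force the rack against them; leave everything else on the board alone.

Things in the scene. Friction and masses are not known exactly. Their poses are not given: they have to be found in the camera images.
- rack_center (a point): White hook rack, loose, 0.2-0.4 kg: upside-down U channel standing on its two long walls. Point: its centre, 50 mm above the walls' lower edges; z up. 130 mm long (y), 54 wide (x; 90 over the brass hooks). Walls 55 high, 46 apart inside. Top plate 6 thick, underside 5 mm above this point. Two 13 mm through holes in it at x 0, y +40 and -40. Same after half a turn about z.
- rack_grip (a point): Centre of the wooden grip that stands on the middle of the rack's top plate, 31 mm above rack_center, same axes. The grip is 14 mm thick (x), 44 long (y), 40 high: from 20 mm below to 20 mm above this point. The holes lie 40 mm to either side of it along y.
- rail: Fixed aluminium rail on the board. Origin on the board below its middle, y along the rail, z up. Bar 226 mm long (y), 30 wide (x), flat top 130 above the origin, a post at each end (y +106, -106; feet 100 long along x). An orange cap marks the +y end. When the rack is home, rack_center is 125 mm above this origin, its walls straddling the bar, its length along y.
- rail_top (a point): Middle of the bar's top face, axes as the rail. Two upright brass pins, 10 mm thick, 80 apart along y, at x 0, rise 28 mm above it, the last 6 mm tapering to 6 mm. They ride on a clamp locked off the middle: the point half-way between them is 4 to 24 mm from here towards the orange end (+y), how much is not measured: look or feel for it.
- clamp_cheeks (a point): Point on the rail 44 mm below the middle of its top face. At this height the pin clamp has a sprung rubber cheek on each side that rubs inside the rack's walls over the last 19 mm on the way down, so that the rack does not drop home by itself: it takes some 5 to 15 N to press it home. More than 35 N between rack and rail is forcing.
- jar: round glass trinket jar with steel lid, 64 mm across, 62 mm high, on the turntable; bystander, to be left alone. Origin at the centre of its underside.
- tie_clip: steel tie clip, 58 mm long, on the turntable; bystander, to be left alone. Origin at the centre of its underside.
- lint_comb: navy plastic lint comb, 100 by 41 mm, on the turntable; bystander, to be left alone. Origin at the centre of its underside.
- cedar_block: cedar block 75 x 40 x 22 mm, on the turntable; bystander, to be left alone. Origin at the centre of its underside.
- polish_tin: red round polish tin, 60 mm across, 24 mm high, between rack and rail; bystander, to be left alone. Origin at the centre of its underside.
- shoe_brush: shoe brush 50 x 130 x 40 mm, beyond; bystander, to be left alone. Origin at the centre of its underside.
- coin_tray: dark wooden coin tray 100 x 140 x 25 mm, beyond; bystander, to be left alone. Origin at the centre of its underside.
Mind the look-alikes: they are no part of the job. Of the things that look like the part that bears rack_center, the largest one is meant.

How it is judged:
On the way, in this order (a step that is already met when the one before it is completed fails the run):
1. the rack is lifted clear of the board (its centre 0.12 m or more above the board) (height (world z) of rack_center above 0.12 m), for 0.1 s.
2. both pins have entered the rack's holes: rack level over the rail and lower than the pin tips (z of rack_center in the frame of rail below 0.146 m and x of rack_center in the frame of rail between -0.008 and 0.008 m and y of rack_center in the frame of rail between -0.004 and 0.031 m and angle between the z axis of rack_center and the z axis of rail, either way round below 0.08 rad), for 0.1 s.
At the end, for the whole second after the job is handed in: The rack hangs released and at rest on both pins, pressed home: plate flush on the bar within 3.5 mm, rack centre within 6 mm of the bar's centre line and -2 to 29 mm from its middle towards the orange end, level within 0.04 rad, along the rail within 0.08 rad (z of rack_center in the frame of rail between 0.1215 and 0.1285 m and x of rack_center in the frame of rail between -0.006 and 0.006 m and y of rack_center in the frame of rail between -0.002 and 0.029 m and angle between the z axis of rack_center and the z axis of rail, either way round below 0.04 rad and angle between the y axis of rack_center and the y axis of rail, either way round below 0.08 rad and linear speed of rack below 0.02 m/s and angular speed of rack below 0.1 rad/s); the robot touches nothing.
It fails at once if rack and rail pressed together with more than 40 N (contact force between rack and rail above 40 N).
It fails at once if the rail or clamp hit by the fingers or the arm with more than 15 N (contact force between any of the fingers, the arm and rail above 15 N).
It fails at once if a bystander moved by more than 20 mm (distance of any of jar, tie_clip, lint_comb, cedar_block, polish_tin, shoe_brush, coin_tray from where it was at the start of the episode above 0.02 m).
It also fails if it takes over 58 s, if anything falls off the work surface, if the arm or the gripper's body presses on something with over 40 N, if the wrist force passes 120 N, or if a joint passes its speed limit or range.

## Working session

There is one attempt and no reset: what is moved stays moved. The work goes in short steps, Python scripts to look and compute and a tool call to move; the robot and the scene stay as the last step left them, time stands still between calls to the robot, and variables do not carry over. Pictures are saved under pics/ and viewed, and the job is handed in when it is done.

Besides the shell and the picture viewer there is one more tool, called after ">>>" as name([rows], argument=value, ...), one row to a line, values as JSON. apply_moves: Moves the arm, as the interface text tells. Shift numbers are shares of 50 cm and turn numbers shares of 120 degrees, none past 1 either way. Its arguments: {"type":"object","properties":{"steps":{"type":"array"},"force":{"type":"number"}},"required":["steps"]}

```bash
mkdir -p pics; ls; python3 - <<'E'
from plant import r
import cv2,numpy as np
print(r.sense())
for n in("scene","top"):
    c=r.get_calibration(n);print(n,c)
    p,d=r.snapshot(n);cv2.imwrite(f"pics/{n}0.png",p[:,:,::-1]);np.save(f"{n}_d0.npy",d);np.save(f"{n}_p0.npy",p)
    R=np.array(c["attitude"])
    for q in("rack_center","rack_grip","rail","rail_top"):
        try:
            for o in r.tip_of(n,q):print(n,q,o)
        except Exception as e:print(n,q,e)
E
```

```text
pics
{'time_s': 0.0, 'joints': array([-1.37762686e+00,  3.00476047e-01,  1.52157117e+00, -6.18366158e-06,
        1.32069818e+00, -6.66229081e-02]), 'qd': array([ 0.00085443,  0.00149423,  0.00146555, -0.00111848, -0.00186966,
       -0.00030408]), 'joint_torque': array([ 1.79240364e-03, -5.31804729e+01, -3.52733696e+01,  7.08770379e-02,
        2.44704355e-02, -8.73143358e-05]), 'position': array([ 0.14121759, -0.53129379,  0.20488781]), 'tcp_rot': array([-0.56028572,  0.4313288 , -0.43071434,  0.56082131]), 'ft_force': array([ 0.48082912,  0.63228064, -0.01842282]), 'ft_torque': array([ 0.02253859, -0.02251771,  0.04259265]), 'width': 0.09409637972141263}
scene {'intrinsics': array([[546.7130239 ,   0.        , 275.83547455],
       [  0.        , 546.7130239 , 213.0927641 ],
       [  0.        ,   0.        ,   1.        ]]), 'origin': array([ 1.00157556, -0.67508509,  1.09767888]), 'attitude': array([ 0.90346154,  0.27736687, -0.09276755, -0.31339918])}
scene rack_center {'position': [-0.2387, 0.0219, 1.3293], 'confidence': 0.86}
scene rack_center {'position': [-0.2593, 0.2079, 
[... 736 characters left out ...]
': [0.3374, 0.0487, 0.9837], 'confidence': 0.86}
top rack_center {'position': [0.15, 0.2006, 0.9519], 'confidence': 0.73}
top rack_center {'position': [0.1627, 0.0376, 0.9751], 'confidence': 0.69}
top rack_grip {'position': [0.3355, 0.04, 0.9587], 'confidence': 0.74}
top rack_grip {'position': [0.1488, 0.1928, 0.9298], 'confidence': 0.67}
top rack_grip {'position': [0.1561, 0.036, 0.9446], 'confidence': 0.56}
top rack_grip {'position': [-0.3214, -0.0588, 1.042], 'confidence': 0.56}
top rack_grip {'position': [-0.242, 0.1486, 1.0033], 'confidence': 0.25}
top rail {'position': [-0.2438, 0.1453, 1.0015], 'confidence': 0.62}
top rail_top {'position': [-0.2457, 0.1178, 0.8719], 'confidence': 0.8}
```

View pics/scene0.png

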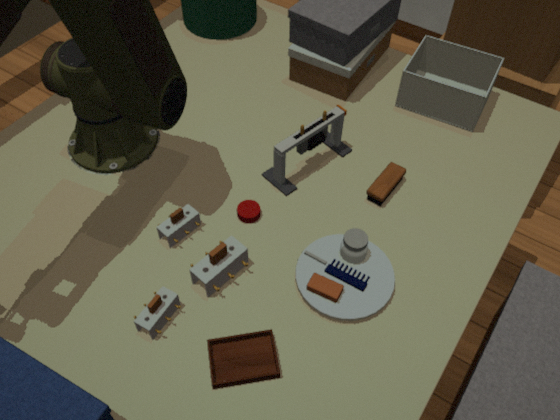

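View pics/top0.png

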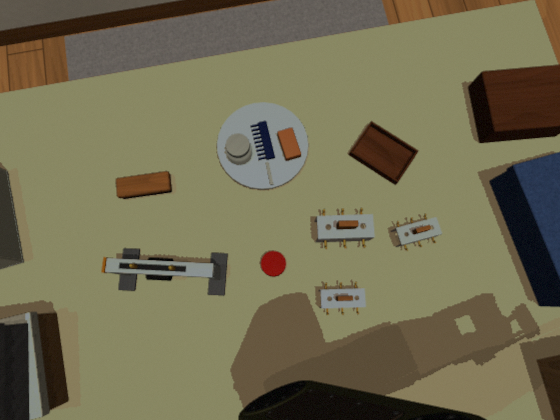

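```bash
cat > h.py <<'E'
import numpy as np,cv2
from scipy.spatial.transform import Rotation as Rn
from plant import r
def cam(n):
    c=r.get_calibration(n);return np.array(c["intrinsics"]),np.array(c["origin"]),Rn.from_quat(c["attitude"]).as_matrix()
def cloud(n,d):
    K,o,R=cam(n);v,u=np.mgrid[:d.shape[0],:d.shape[1]]
    P=np.stack([(u-K[0,2])/K[0,0]*d,(v-K[1,2])/K[1,1]*d,d],-1)
    W=P@R.T+o;W[d<=0]=np.nan;return W
def w(n,p):
    K,o,R=cam(n);return R@np.array(p)+o
E
python3 - <<'E'
from h import *
np.set_printoptions(precision=4,suppress=True)
print(Rn.from_quat(r.sense()["tcp_rot"]).as_matrix(), r.hold_point_z)
for n,l in (("scene",[[-0.2387, 0.0219, 1.3293],[-0.2593, 0.2079, 1.1873],[-0.1309, 0.1137, 1.2466],[0.0848, -0.2217, 1.4086]]),("top",[[0.3374, 0.0487, 0.9837],[0.15, 0.2006, 0.9519],[0.1627, 0.0376, 0.9751],[-0.2457, 0.1178, 0.8719],[-0.2438, 0.1453, 1.0015]])):
    for p in l: print(n,w(n,p))
E
```

```text
[[ 0.2569 -0.      0.9664]
 [-0.9664  0.      0.2569]
 [-0.     -1.     -0.    ]] 0.0188
scene [ 0.3595 -0.1385  0.0374]
scene [ 0.4733 -0.3439  0.034 ]
scene [ 0.5178 -0.1804  0.0464]
scene [0.4926 0.2416 0.1275]
top [ 0.4734 -0.3512  0.041 ]
top [ 0.3573 -0.1373  0.0405]
top [ 0.516  -0.1815  0.0514]
top [0.497  0.2387 0.135 ]
top [0.4964 0.2366 0.0025]
```

```bash
cat > meas.py <<'E'
from h import *
import sys
np.set_printoptions(precision=4,suppress=True)
def rect(Q,name):
    (c,s,a)=cv2.minAreaRect((Q[:,:2]*1000).astype(np.float32)); B=cv2.boxPoints((c,s,a))
    e=[B[1]-B[0],B[2]-B[1]]; e=max(e,key=np.linalg.norm); ang=np.degrees(np.arctan2(e[1],e[0]))
    print(name,len(Q),"c",np.round(c,1),"size",np.round(s,1),"long axis deg",round(ang,2),"zmed",np.median(Q[:,2])*1000)
if __name__=="__main__":
  for n in("scene","top"):
    W=cloud(n,np.load(f"{n}_d0.npy")); p=np.load(f"{n}_p0.npy").astype(int)
    def sel(c,rad,z0,z1,extra=None):
        m=(np.hypot(W[...,0]-c[0],W[...,1]-c[1])<rad)&(W[...,2]>z0)&(W[...,2]<z1)
        if extra is not None:m&=extra
        return W[m]
    rect(sel((.516,-.181),.085,.052,.068),n+" rackplate")
    rect(sel((.516,-.181),.085,.092,.11),n+" gripTop")
    rect(sel((.516,-.181),.085,.072,.11),n+" grip")
    rect(sel((.495,.24),.14,.122,.137),n+" bar")
    rect(sel((.495,.24),.14,.14,.18),n+" pins")
    P=sel((.495,.24),.14,.14,.18);print(P*1000)
    sat=p[...,0]-p[...,2]
    Wf=(np.hypot(W[...,0]-.495,W[...,1]-.24)<.14)&(W[...,2]>.1)&(sat>100)&(p[...,0]>150)
    print("orange?",(W[Wf]*1000)[:40])
E
python3 meas.py
python3 - <<'E'
import cv2
a=cv2.imread('pics/top0.png')[230:310,85:245];cv2.imwrite('pics/c1.png',cv2.resize(a,None,fx=5,fy=5,interpolation=cv2.INTER_CUBIC))
a=cv2.imread('pics/scene0.png')[90:200,250:370];cv2.imwrite('pics/c2.png',cv2.resize(a,None,fx=5,fy=5,interpolation=cv2.INTER_CUBIC))
E
```

```text
scene rackplate 978 c [ 516.6 -178.5] size [133.   58.7] long axis deg 81.01 zmed 59.86427162018126
scene gripTop 138 c [ 516.8 -179.2] size [44.2 17.6] long axis deg 83.51 zmed 98.97050321198975
scene grip 227 c [ 516.7 -179.4] size [44.6 17.6] long axis deg 83.51 zmed 95.76286160135928
scene bar 813 c [499.3 239.9] size [237.6  34.4] long axis deg 76.36 zmed 128.79140428330237
scene pins 47 c [500.  246.1] size [90.9 13. ] long axis deg 78.36 zmed 150.40954211282954
[[508.0669 288.1308 155.5186]
 [513.0211 284.0253 160.9485]
 [506.3818 286.3689 152.5919]
 [510.8055 283.3365 156.9972]
 [512.1512 286.2977 155.5156]
 [507.8097 284.1381 151.5526]
 [511.6925 282.1567 154.9371]
 [514.1906 282.8567 155.6746]
 [513.5933 289.6679 150.4095]
 [509.7442 280.9217 151.4926]
 [511.7559 282.5877 151.2819]
 [512.4445 286.8583 148.5017]
 [503.9693 287.0664 140.6897]
 [508.9888 282.9352 146.2491]
 [510.8616 284.8946 145.7523]
 [514.2352 283.9068 148.175 ]
 [506.5095 282.6898 141.7742]
 [510.7638 280.0288 145.8834]
 [513.4569 280.3756 146.9875]
 [513.7778 285.3803 143.4606]
 [510.3794 281.3256 141.323
[... 2339 characters left out ...]
[505.8823 287.0229 154.5199]
 [506.2019 286.6663 149.3684]
 [505.6431 284.2817 150.5586]
 [506.0649 284.1404 144.6149]
 [490.4975 211.4782 161.6031]
 [490.3663 209.9916 159.4754]
 [490.0601 208.1661 158.7791]
 [489.8772 206.5714 157.054 ]
 [489.8733 205.308  153.8229]
 [489.7513 203.8148 151.5547]
 [490.4965 203.9224 141.9835]
 [489.3498 213.4161 154.5583]
 [488.2457 210.0282 160.5414]
 [488.2186 208.7506 157.4818]
 [487.9739 207.0438 156.2423]
 [488.0833 206.0129 151.9814]
 [488.0363 204.6712 149.0234]
 [488.6666 204.6039 140.2359]
 [487.147  212.0911 152.9046]
 [486.5965 209.7794 154.2603]
 [486.0779 207.5344 155.3518]
 [486.1505 206.4516 151.3221]
 [486.7643 206.4115 142.5462]]
orange? []
```

View pics/c1.png

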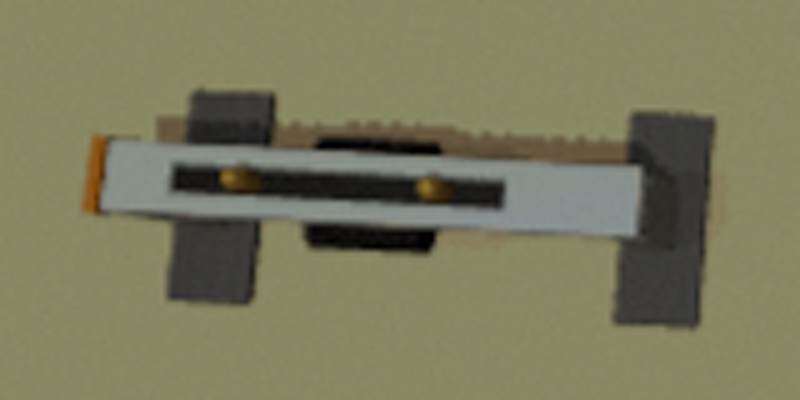

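View pics/c2.png

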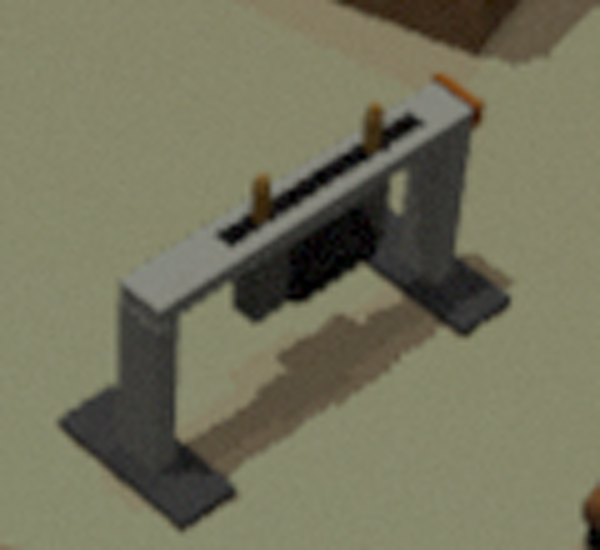

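```bash
cat > go.py <<'E'
from h import *
import sys
# go.py x y z yaw(deg, dir of tool x)
def go(x,y,z,yaw):
    s=r.sense();R=Rn.from_quat(s["tcp_rot"]).as_matrix()
    d=R.T@(np.array([x,y,z])-s["position"])/0.5
    cur=np.degrees(np.arctan2(R[1,0],R[0,0]));dy=(yaw-cur+180)%360-180
    print("t",round(s["time_s"],2),"pos",np.round(s["position"]*1000,1),"yaw",round(cur,2),"tilt",np.round(R[:,1],4),"w",round(s["width"]*1000,2),"F",np.round(s["ft_force"],1),"M",np.round(s["ft_torque"],2))
    print("shift",np.round(d,4),"roll",round(-dy/120,4), "joints",np.round(s["joints"],3))
if __name__=="__main__": go(*map(float,sys.argv[1:]))
E
python3 go.py .517 -.178 .15 -9.2
```

```text
t 0.5 pos [ 141.3 -531.5  205.4] yaw -75.12 tilt [-0.  0. -1.] w 94.2 F [ 0.2 -0.1 -0.6] M [ 0.02 -0.    0.04]
shift [-0.4903  0.1109  0.9079] roll -0.5493 joints [-1.378  0.3    1.521 -0.     1.321 -0.067]
```

>>> apply_moves([
  [94, [-0.06, 0.0, 0.11], -0.07],
  [94, [-0.12, 0.0, 0.22], -0.14],
  [94, [-0.18, 0.0, 0.33], -0.21],
  [80, [-0.24, 0.0, 0.44], -0.28],
  [70, [-0.3, 0.0, 0.55], -0.35],
  [60, [-0.36, 0.02, 0.66], -0.42],
  [60, [-0.42, 0.04, 0.77], -0.49],
  [60, [-0.48, 0.07, 0.88], -0.549],
], force=40)

```text
time_s: 1.5
position: [0.5031, -0.188, 0.1716]
tcp_rot: [0.705, -0.055, 0.056, -0.705]
ft_force: [0.8, -1.2, -0.2]
width: 0.06
```

```bash
python3 go.py .517 -.178 .066 -9.1
```

```text
t 1.5 pos [ 503.1 -188.   171.6] yaw -8.98 tilt [ 1.e-03 -4.e-04 -1.e+00] w 59.98 F [ 0.8 -1.2 -0.2] M [-0.04 -0.02  0.04]
shift [0.0241 0.2112 0.0241] roll 0.001 joints [-0.426  0.301  1.601  0.     1.239 -0.269]
```

>>> apply_moves([
  [60, [0.024, 0.04, 0.024], 0.001],
  [60, [0.024, 0.09, 0.024], 0.001],
  [60, [0.024, 0.14, 0.024], 0.001],
  [60, [0.024, 0.18, 0.024], 0.001],
  [60, [0.024, 0.2, 0.024], 0.001],
  [60, [0.024, 0.21, 0.024], 0.001],
  [60, [0.024, 0.211, 0.024], 0.001],
  [60, [0.024, 0.211, 0.024], 0.001],
])

```text
time_s: 2.5
position: [0.5173, -0.1782, 0.0667]
tcp_rot: [0.705, -0.055, 0.057, -0.705]
ft_force: [-0.7, -0.5, 0.2]
width: 0.0595
```

```bash
python3 go.py .517 -.178 .066 -9.1
```

```text
t 2.5 pos [ 517.3 -178.2   66.7] yaw -9.1 tilt [ 1.9e-03 -8.0e-04 -1.0e+00] w 59.51 F [-0.7 -0.5  0.2] M [-0.04 -0.04  0.02]
shift [-0.0006  0.0014  0.0003] roll 0.0 joints [-0.399  0.447  1.667 -0.     1.025 -0.24 ]
```

>>> apply_moves([
  [40, [0, 0, 0], 0],
  [20, [0, 0, 0], 0],
  [8, [0, 0, 0], 0],
  [8, [0, 0, 0], 0],
  [8, [0, 0, 0], 0],
  [8, [0, 0, 0], 0],
  [8, [0, 0, 0], 0],
  [8, [0, 0, 0], 0],
], force=45)

```text
time_s: 3.5
position: [0.5172, -0.1782, 0.0666]
tcp_rot: [0.705, -0.055, 0.057, -0.705]
ft_force: [-0.3, 0.4, -3.2]
width: 0.014
```

```bash
python3 go.py .5 .247 .3 -13.7
```

```text
t 3.5 pos [ 517.2 -178.2   66.6] yaw -9.1 tilt [ 1.7e-03 -8.0e-04 -1.0e+00] w 14.0 F [-0.3  0.4 -3.2] M [-0.06 -0.11 -0.  ]
shift [-0.1675 -0.4675  0.834 ] roll 0.0384 joints [-0.399  0.447  1.667 -0.     1.025 -0.24 ]
```

Gripped (14.0 mm). Lift straight up to TCP z≈0.27.

>>> apply_moves([
  [8, [0, -0.02, 0], 0],
  [8, [0, -0.08, 0], 0],
  [8, [0, -0.16, 0], 0],
  [8, [0, -0.24, 0], 0],
  [8, [0, -0.32, 0], 0],
  [8, [0, -0.38, 0], 0],
  [8, [0, -0.4, 0], 0],
  [8, [0, -0.4, 0], 0],
])

```text
time_s: 4.5
position: [0.5168, -0.178, 0.2664]
tcp_rot: [0.705, -0.055, 0.057, -0.705]
ft_force: [0.2, -0.6, -2.6]
width: 0.0136
```

```bash
cat > snap.py <<'E'
from h import *
import sys
from meas import rect
k=sys.argv[1]
for n in("scene","top"):
    p,d=r.snapshot(n);cv2.imwrite(f"pics/{n}{k}.png",p[:,:,::-1]);np.save(f"{n}_d{k}.npy",d);np.save(f"{n}_p{k}.npy",p)
E
python3 snap.py 1; python3 go.py .5 .247 .27 -13.7
```

```text
t 4.6 pos [ 516.5 -177.9  265.3] yaw -9.1 tilt [-2.e-04  0.e+00 -1.e+00] w 13.74 F [-0.8  0.1 -3. ] M [-0.07 -0.04 -0.02]
shift [-0.1668 -0.0094  0.8339] roll 0.0384 joints [-0.399  0.253  1.442 -0.     1.447 -0.24 ]
```

View pics/scene1.png

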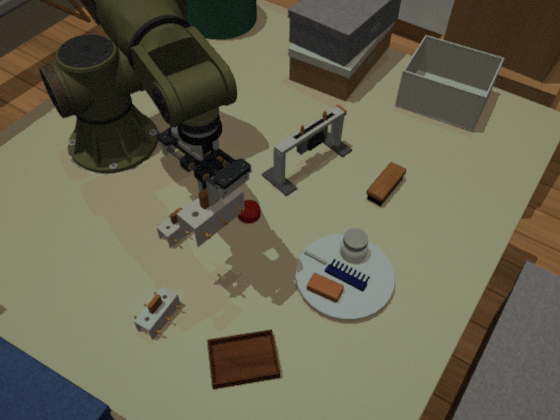

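View pics/top1.png

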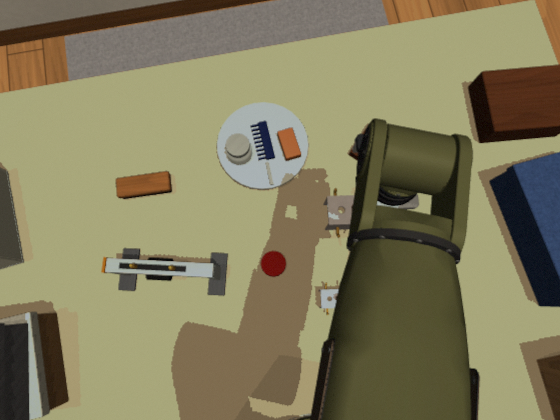

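>>> apply_moves([
  [8, [-0.01, 0, 0.06], 0.005],
  [8, [-0.04, 0, 0.17], 0.01],
  [8, [-0.06, 0, 0.28], 0.015],
  [8, [-0.08, 0, 0.4], 0.02],
  [8, [-0.11, 0, 0.53], 0.025],
  [8, [-0.13, 0, 0.65], 0.03],
  [8, [-0.15, 0, 0.75], 0.039],
  [8, [-0.165, 0, 0.81], 0.039],
])

```text
time_s: 5.6
position: [0.4982, 0.2374, 0.2637]
tcp_rot: [0.702, -0.085, 0.083, -0.702]
ft_force: [0.1, -1.0, -1.9]
width: 0.0139
```

```bash
python3 go.py .5002 .2465 .25 -13.8
```

```text
t 5.6 pos [498.2 237.4 263.7] yaw -13.69 tilt [-2.4e-03 -7.0e-04 -1.0e+00] w 13.91 F [ 0.1 -1.  -1.9] M [-0.11 -0.04 -0.  ]
shift [-0.0004  0.0274  0.0187] roll 0.001 joints [0.378 0.268 1.427 0.    1.449 0.617]
```

>>> apply_moves([
  [8, [0, 0.01, 0.01], 0.001],
  [8, [0, 0.02, 0.0187], 0.001],
  [8, [0, 0.0274, 0.0187], 0.001],
  [8, [0, 0.0274, 0.0187], 0.001],
  [8, [0, 0.0274, 0.0187], 0.001],
  [8, [0, 0.0274, 0.0187], 0.001],
  [8, [0, 0.0274, 0.0187], 0.001],
  [8, [0, 0.0274, 0.0187], 0.001],
])

```text
time_s: 6.6
position: [0.5003, 0.2464, 0.2501]
tcp_rot: [0.702, -0.086, 0.084, -0.702]
ft_force: [-0.4, 0.5, -1.9]
width: 0.0139
```

```bash
python3 snap.py 2; python3 go.py .5002 .2465 .25 -13.8; python3 - <<'E'
import cv2
a=cv2.imread('pics/top2.png')[190:340,50:270];cv2.imwrite('pics/c3.png',cv2.resize(a,None,fx=3.5,fy=3.5,interpolation=cv2.INTER_CUBIC))
a=cv2.imread('pics/scene2.png')[60:200,220:400];cv2.imwrite('pics/c4.png',cv2.resize(a,None,fx=4,fy=4,interpolation=cv2.INTER_CUBIC))
E
```

```text
t 6.7 pos [500.4 246.5 250. ] yaw -13.8 tilt [-2.4e-03 -7.0e-04 -1.0e+00] w 13.66 F [-0.6  0.9 -2.2] M [-0.01 -0.06  0.01]
shift [-0.0003  0.0001 -0.    ] roll -0.0 joints [0.392 0.289 1.432 0.    1.424 0.633]
```

View pics/c3.png

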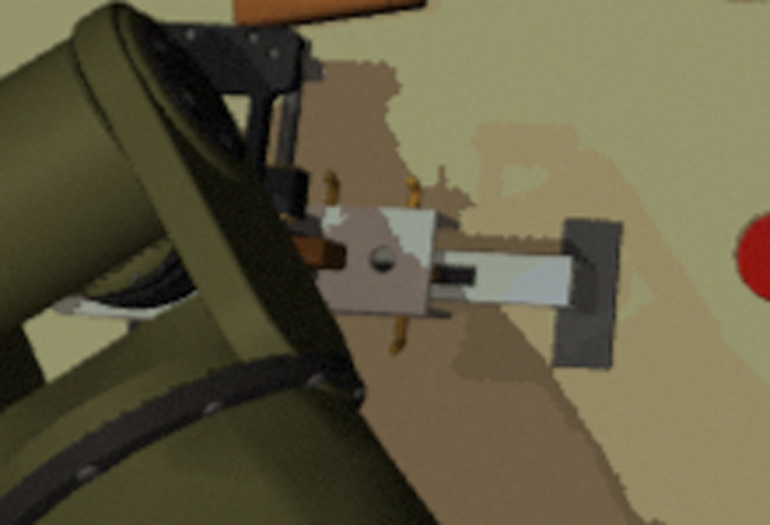

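View pics/c4.png

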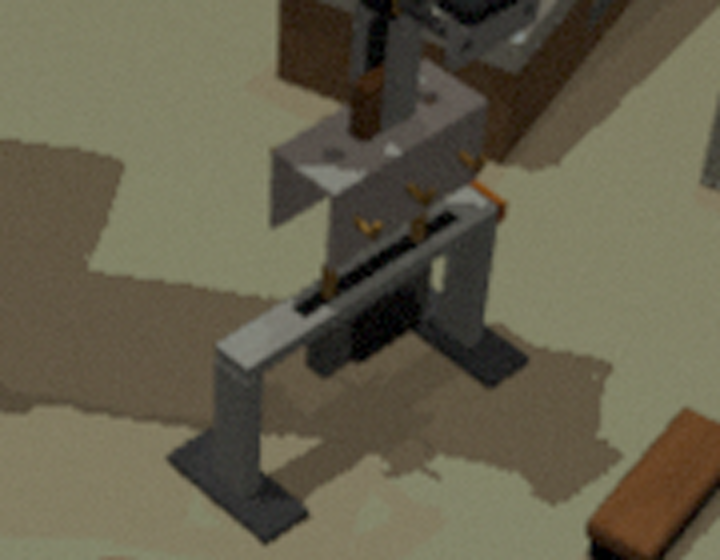

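```bash
cat > hole.py <<'E'
from h import *
from meas import rect
np.set_printoptions(precision=4,suppress=True)
def ray(n,u,v,z):
    K,o,R=cam(n);d=R@np.array([(u-K[0,2])/K[0,0],(v-K[1,2])/K[1,1],1]);return o+d*(z-o[2])/d[2]
def proj(n,P):
    K,o,R=cam(n);q=R.T@(np.array(P)-o);return (K@(q/q[2]))[:2]
if __name__=="__main__":
    for n,u,v in(("scene",303.75,98.75),("scene",327.5,84.5),("top",159.4,263.7)):print(n,ray(n,u,v,.2445)*1000)
    y=np.radians(-13.8);ax=np.array([-np.sin(y),np.cos(y),0])
    for s in(40,-40):print("expected hole",np.array([500.4,246.5,0])+s*ax)
    for n in("scene","top"):
        W=cloud(n,np.load(f"{n}_d2.npy"))
        m=(np.hypot(W[...,0]-.5,W[...,1]-.2465)<.09)&(W[...,2]>.232)&(W[...,2]<.255)
        Q=W[m]*1; rect(Q,n)
        A=np.c_[Q[:,:2]-[.5,.2465],np.ones(len(Q))];
        for _ in range(4):
            c,*_=np.linalg.lstsq(A,Q[:,2],rcond=None);k=abs(A@c-Q[:,2])<.005;A=A[k];Q=Q[k]
        print("plane",c,len(Q))
        m=(W[...,2]>.12)&(W[...,2]<.15)&(np.hypot(W[...,0]-.5,W[...,1]-.24)<.14);rect(W[m],n+" bar")
E
python3 hole.py
```

```text
scene [492.6398 207.2346 244.5   ]
scene [512.2165 284.7164 244.5   ]
top [489.3682 206.586  244.5   ]
expected hole [509.9413 285.3454   0.    ]
expected hole [490.8587 207.6546   0.    ]
scene 763 c [500.3 245.8] size [134.6  58.4] long axis deg 75.21 zmed 242.9971621807322
plane [-0.0199  0.0038  0.2431] 651
scene bar 867 c [499.2 240.7] size [237.8  36.9] long axis deg 75.64 zmed 128.61041920418913
top 887 c [491.9 216.1] size [67.9 54.5] long axis deg 76.58 zmed 246.11510232836176
plane [-0.0002  0.0065  0.2464] 863
top bar 627 c [485.1 186. ] size [119.4  30.2] long axis deg 76.0 zmed 131.45822774701043
```

>>> apply_moves([
  [8, [0, 0.02, 0], 0],
  [8, [0, 0.04, 0], 0],
  [8, [0, 0.06, 0], 0],
  [8, [0, 0.08, 0], 0],
  [8, [0, 0.1, 0], 0],
  [8, [0, 0.12, 0], 0],
  [8, [0, 0.14, 0], 0],
  [8, [0, 0.144, 0], 0],
])

```text
time_s: 7.7
position: [0.5, 0.2463, 0.1772]
tcp_rot: [0.702, -0.086, 0.084, -0.701]
ft_force: [0.8, 0.4, -2.6]
width: 0.0133
```

```bash
python3 snap.py 3; python3 go.py .5002 .2465 .17 -13.8; python3 - <<'E'
import cv2
a=cv2.imread('pics/top3.png')[190:340,50:270];cv2.imwrite('pics/c5.png',cv2.resize(a,None,fx=3.5,fy=3.5,interpolation=cv2.INTER_CUBIC))
a=cv2.imread('pics/scene3.png')[80:180,250:370];cv2.imwrite('pics/c6.png',cv2.resize(a,None,fx=6,fy=6,interpolation=cv2.INTER_CUBIC))
E
```

```text
t 7.8 pos [500.2 246.4 177.9] yaw -13.8 tilt [-2.5e-03 -7.0e-04 -1.0e+00] w 13.77 F [ 0.4 -0.1 -1.4] M [ 0.01 -0.05 -0.01]
shift [0.     0.0159 0.0002] roll -0.0 joints [0.392 0.342 1.532 0.    1.271 0.633]
```

View pics/c5.png

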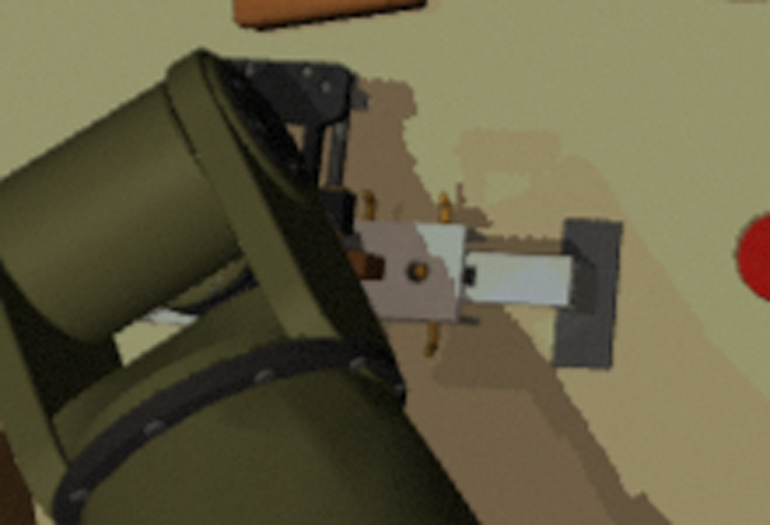

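View pics/c6.png

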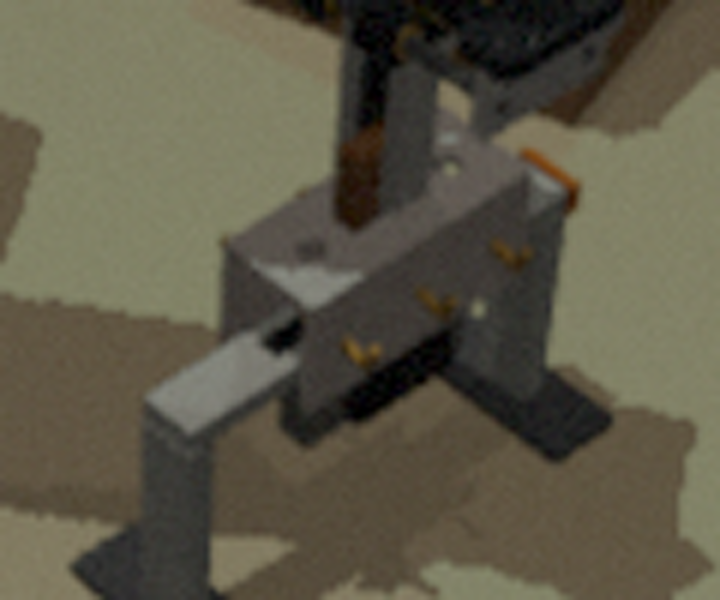

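```bash
python3 - <<'E'
from hole import *
p=np.load("top_p3.npy")
a=p[254:282,150:190,::-1];cv2.imwrite('pics/c7.png',cv2.resize(a,None,fx=18,fy=18,interpolation=cv2.INTER_CUBIC))
p2=np.load("scene_p3.npy")
a=p2[100:150,290:350,::-1];cv2.imwrite('pics/c8.png',cv2.resize(a,None,fx=13,fy=12,interpolation=cv2.INTER_CUBIC))
T=np.array([.5002,.2464,0]);y=np.radians(-13.8);ax=np.array([-np.sin(y),np.cos(y),0])
for n in("top","scene"):
  for s in(.04,-.04):
    print(n,s,"rim",proj(n,T+s*ax+[0,0,.1723]),"under",proj(n,T+s*ax+[0,0,.1663]),"tip",proj(n,T+s*ax+[0,0,.158]))
print("crop origin top 150,254 x18; scene 290,100 x13,12")
E
```

```text
top 0.04 rim [128.6528 264.2539] under [129.6729 264.4959] tip [131.0608 264.8252]
top -0.04 rim [168.5995 266.1382] under [169.3416 266.3673] tip [170.3512 266.6789]
scene 0.04 rim [324.4808 106.8315] under [324.3016 108.6438] tip [324.0557 111.1307]
scene -0.04 rim [301.7934 121.1441] under [301.6885 122.9514] tip [301.5444 125.431 ]
crop origin top 150,254 x18; scene 290,100 x13,12
```

View pics/c7.png

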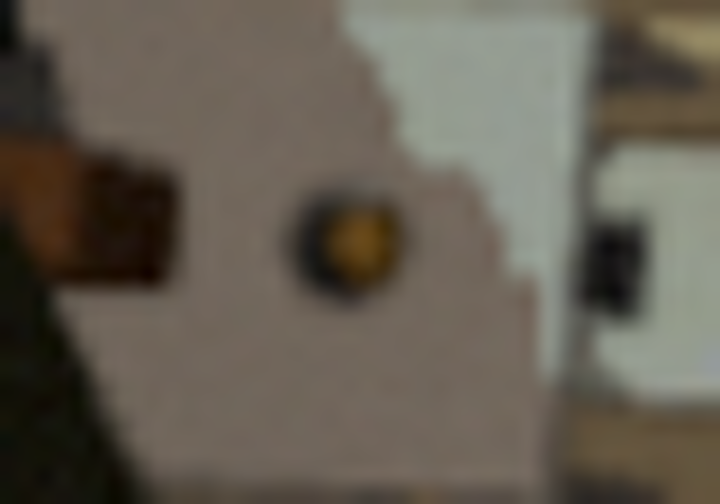

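View pics/c8.png

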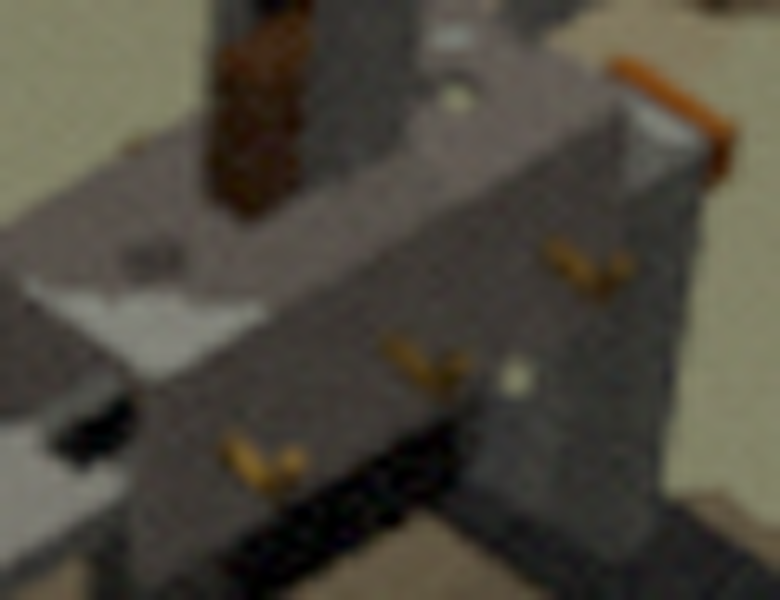

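```bash
cat > fit.py <<'E'
from hole import *
from scipy.optimize import differential_evolution
import sys
def circ(P,rad,n=40):
    t=np.linspace(0,2*np.pi,n,endpoint=False);return np.c_[P[0]+rad*np.cos(t),P[1]+rad*np.sin(t),np.full(n,P[2])]
def projN(C,P):
    K,o,R=C;q=(P-o)@R;q=q/q[:,2:];return q[:,:2]*K[0,0]+[K[0,2],K[1,2]]
def hull(p): return cv2.convexHull(p.astype(np.float32))
S=8
def fit(n,img,box,zrim,hole0,th=6,tipz=.158):
    C=cam(n);x0,x1,y0,y1=box
    I=cv2.GaussianBlur(img.astype(np.float32),(0,0),.3)[y0:y1,x0:x1]
    def mask(poly):
        m=np.zeros(((y1-y0)*S,(x1-x0)*S),np.uint8)
        cv2.fillPoly(m,[np.round((poly.reshape(-1,2)-[x0,y0]+.5)*S-.5).astype(np.int32)],1);return m
    def model(v):
        hx,hy,px,py,b=v
        H=mask(hull(projN(C,circ((hx,hy,zrim),.0065))))
        H2=mask(hull(projN(C,circ((hx,hy,zrim-.006),.0065))))
        parts=np.vstack([projN(C,circ((px,py,tipz),.003)),projN(C,circ((px,py,tipz-.006),.005))])
        parts2=np.vstack([projN(C,circ((px,py,tipz-.006),.005)),projN(C,circ((px,py,tipz-.028),.005))])
        P=mask(hull(parts))|mask(hull(parts2))
        pin=H&H2&P; wall=H&(1-H2); dark=H&H2&(1-P); plate=1-H
        L=[]
        for m in(plate,wall,dark,pin):
            f=cv2.resize(m.astype(np.float32),None,fx=1/S,fy=1/S,interpolation=cv2.INTER_AREA);L.append(cv2.GaussianBlur(f,(0,0),max(b,.05)))
        A=np.stack(L,-1).reshape(-1,4);return A
    def cost(v):
        A=model(v);Y=I.reshape(-1,3)
        c=np.linalg.solve(A.T@A+1e-3*np.eye(4),A.T@Y);c=np.clip(c,0,255)
        return np.mean((A@c-Y)**2)
    b=.006
    res=differential_evolution(cost,[(hole0[0]-b,hole0[0]+b),(hole0[1]-b,hole0[1]+b)]*2+[(.2,1.0)],seed=1,maxiter=60,popsize=12,tol=1e-6)
    v=res.x;print(n,"hole",v[:2]*1000,"pin",v[2:4]*1000,"pin-hole",(v[2:4]-v[:2])*1000,"blur",v[4],"cost",res.fun)
    return v
if __name__=="__main__":
    T=np.array([.5002,.2464]);y=np.radians(-13.8);ax=np.array([-np.sin(y),np.cos(y)])
    fit("top",np.load("top_p3.npy"),(160,177,258,275),.1723,T-.04*ax)
E
time python3 fit.py
```

```text
top hole [488.5011 206.9826] pin [491.8584 209.683 ] pin-hole [3.3574 2.7004] blur 0.7812061503561588 cost 181.4079751023798
real	0m7.579s
user	0m7.524s
sys	0m0.197s
```

```bash
python3 - <<'E'
from fit import *
T=np.array([.5002,.2464]);y=np.radians(-13.8);ax=np.array([-np.sin(y),np.cos(y)])
for box in((163,175,260,274),(164,174,261,273),(163,174,260,275)):
    v=fit("top",np.load("top_p3.npy"),box,.1723,T-.04*ax)
# direct: hull of pins in p0: overlay
p=np.load("top_p0.npy")
a=p[255:280,120:185,::-1];b=cv2.resize(a,None,fx=12,fy=12,interpolation=cv2.INTER_CUBIC)
for s in(.04,-.04):
    for z in(.158,.13):
        rr=.003 if z>.15 else .005
        q=projN(cam("top"),circ((*(T+s*ax),z),rr));q=((q-[120,255]+.5)*12-.5).round().astype(np.int32);cv2.polylines(b,[q],True,(0,0,255) if z>.15 else (255,0,0),1)
cv2.imwrite("pics/c9.png",b)
E
```

```text
top hole [488.4817 206.8817] pin [492.0314 209.5326] pin-hole [3.5498 2.6508] blur 0.7409047927874218 cost 101.80919577884062
top hole [488.5292 207.1284] pin [492.0349 209.5992] pin-hole [3.5056 2.4708] blur 0.6888679974657961 cost 66.91014011928398
top hole [488.6687 207.2088] pin [492.0387 209.6393] pin-hole [3.37   2.4305] blur 0.6579041376241674 cost 69.28472187356613
```

View pics/c9.png

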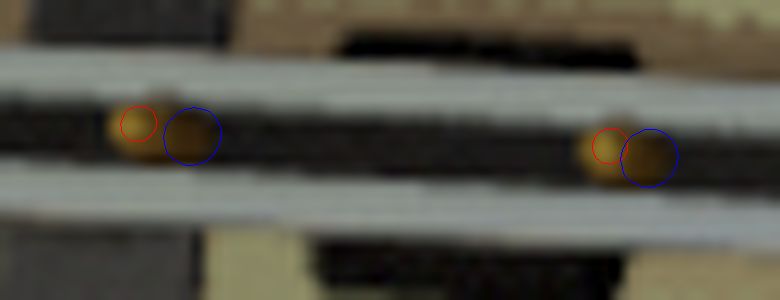

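```bash
python3 - <<'E'
from fit import *
T=np.array([.5002,.2464]);y=np.radians(-13.8);ax=np.array([-np.sin(y),np.cos(y)])
def ov(n,k,x0,x1,y0,y1,f,out,items):
    a=np.load(f"{n}_p{k}.npy")[y0:y1,x0:x1,::-1];b=cv2.resize(a,None,fx=f,fy=f,interpolation=cv2.INTER_CUBIC)
    for s,z,rr,col in items:
        q=projN(cam(n),circ((*(T+s*ax),z),rr));q=((q-[x0,y0]+.5)*f-.5).round().astype(np.int32);cv2.polylines(b,[q],True,col,1)
    cv2.imwrite(out,b)
P=[(s,z,rr,c) for s in(.04,-.04) for z,rr,c in((.158,.003,(0,0,255)),(.152,.005,(0,255,0)),(.13,.005,(255,0,0)))]
ov("scene",0,290,340,100,150,12,"pics/d1.png",P)
H=[(s,.1723,.0065,(0,0,255)) for s in(.04,-.04)]
ov("scene",3,290,340,95,135,14,"pics/d2.png",H)
E
```

```text
(no output)
```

View pics/d1.png

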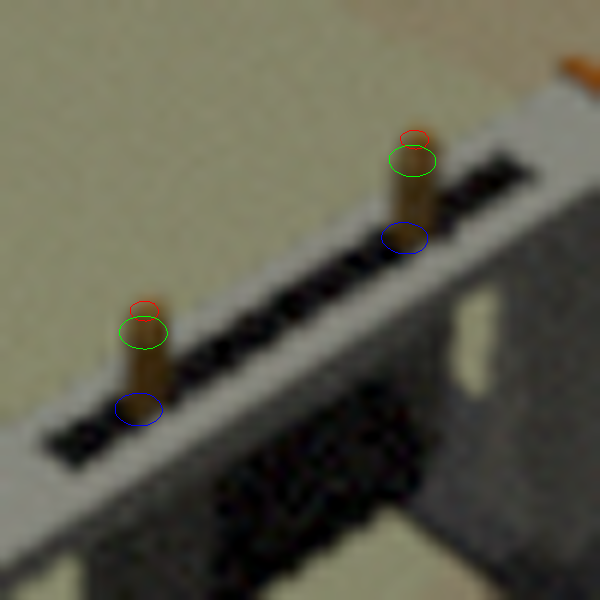

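View pics/d2.png

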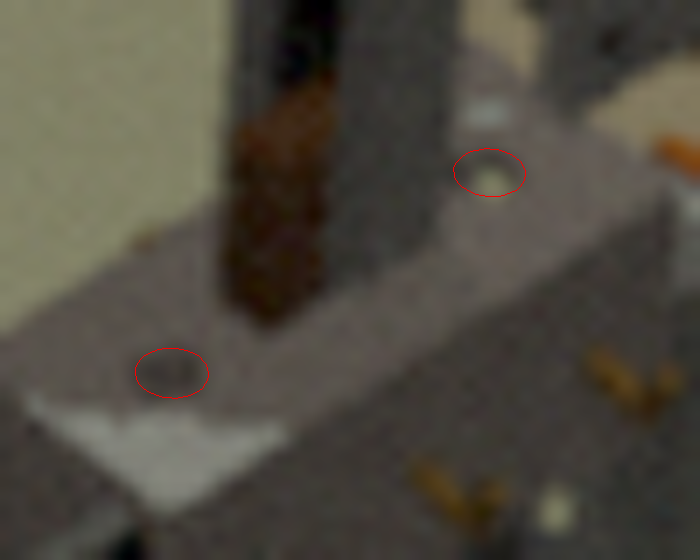

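```bash
python3 - <<'E'
from fit import *
T=np.array([.5002,.2464]);y=np.radians(-13.8);ax=np.array([-np.sin(y),np.cos(y)])
for n in("top","scene"):
    C=cam(n)
    P0=np.array([[.4907,.2075,.158],[.4917,.2075,.158],[.4907,.2085,.158]]);q=projN(C,P0);print(n,"px per mm x,y",q[1]-q[0],q[2]-q[0])
# fit pins in p0 of each camera by color model: bg bar/slot complicated -> use goldness r-b
def pinfit(n,box,c0):
    C=cam(n);x0,x1,y0,y1=box;img=np.load(f"{n}_p0.npy").astype(np.float32);g=(img[...,0]-img[...,2])[y0:y1,x0:x1]
    def mask(poly):
        m=np.zeros(((y1-y0)*S,(x1-x0)*S),np.uint8);cv2.fillPoly(m,[np.round((poly.reshape(-1,2)-[x0,y0]+.5)*S-.5).astype(np.int32)],1);return m
    def cost(v,):
        px,py,b=v
        M=mask(hull(np.vstack([projN(C,circ((px,py,.158),.003)),projN(C,circ((px,py,.152),.005))])))|mask(hull(np.vstack([projN(C,circ((px,py,.152),.005)),projN(C,circ((px,py,.131),.005))])))
        f=cv2.GaussianBlur(cv2.resize(M.astype(np.float32),None,fx=1/S,fy=1/S,interpolation=cv2.INTER_AREA),(0,0),b).ravel()
        G=g.ravel();A=np.c_[f,np.ones(len(f))];c=np.linalg.lstsq(A,G,rcond=None)[0];return np.mean((A@c-G)**2)
    res=differential_evolution(cost,[(c0[0]-.006,c0[0]+.006),(c0[1]-.006,c0[1]+.006),(.2,1)],seed=1,maxiter=60,popsize=12)
    print(n,"pin",res.x*1000,"minus nominal",(res.x[:2]-c0)*1000,res.fun)
for s in(.04,-.04):
    c=T+s*ax
    for n in("top","scene"):
        q=projN(cam(n),np.array([[*c,.144]]))[0].round().astype(int)
        w_=8 if n=="top" else 5; h_=5 if n=="top" else 9
        pinfit(n,(q[0]-w_,q[0]+w_,q[1]-h_,q[1]+h_),c)
E
```

```text
top px per mm x,y [-0.0701 -0.4865] [-0.4889  0.0957]
scene px per mm x,y [0.3378 0.1552] [ 0.2138 -0.2266]
top pin [510.0353 287.5973 507.0874] minus nominal [0.2939 2.3519] 62.43220669325585
scene pin [507.3892 291.2417 773.7781] minus nominal [-2.3521  5.9963] 115.23606885225256
top pin [490.7244 209.876  532.7767] minus nominal [0.0658 2.3213] 51.658939798051755
scene pin [487.8288 213.5119 807.1692] minus nominal [-2.8299  5.9573] 110.42111653578962
```

```bash
python3 go.py .5024 .2484 .176 -13.8
```

```text
t 7.8 pos [500.2 246.4 177.9] yaw -13.8 tilt [-2.5e-03 -7.0e-04 -1.0e+00] w 13.77 F [ 0.4 -0.1 -1.4] M [ 0.01 -0.05 -0.01]
shift [0.0033 0.0039 0.0049] roll -0.0 joints [0.392 0.342 1.532 0.    1.271 0.633]
```

>>> apply_moves([
  [8, [0.0033, 0.002, 0.005], 0],
  [8, [0.0033, 0.003, 0.005], 0],
  [8, [0.0033, 0.004, 0.005], 0],
  [8, [0.0033, 0.004, 0.005], 0],
  [8, [0.0033, 0.004, 0.005], 0],
  [8, [0.0033, 0.004, 0.005], 0],
  [8, [0.0033, 0.004, 0.005], 0],
  [8, [0.0033, 0.004, 0.005], 0],
])

```text
time_s: 8.8
position: [0.5024, 0.2484, 0.1759]
tcp_rot: [0.702, -0.086, 0.084, -0.702]
ft_force: [0.4, 0.3, -2.4]
width: 0.0136
```

```bash
python3 snap.py 4; python3 go.py .5024 .2484 .17 -13.8; python3 - <<'E'
from fit import *
T=r.sense()["position"][:2];y=np.radians(-13.8);ax=np.array([-np.sin(y),np.cos(y)])
for n in("top","scene"):
  for s in(-.04,.04):
    c=T+s*ax; z=r.sense()["position"][2]-.0056
    q=projN(cam(n),np.array([[*c,z]]))[0].round().astype(int);print(n,s,q)
    if n=="top" and s<0: fit(n,np.load("top_p4.npy"),(q[0]-5,q[0]+6,q[1]-6,q[1]+8),z,c)
    if s<0:
        a=np.load(f"{n}_p4.npy")[q[1]-25:q[1]+15,q[0]-15:q[0]+35,::-1];cv2.imwrite(f"pics/e_{n}.png",cv2.resize(a,None,fx=14,fy=14,interpolation=cv2.INTER_CUBIC))
E
```

```text
t 8.9 pos [502.4 248.5 175.9] yaw -13.81 tilt [-2.5e-03 -7.0e-04 -1.0e+00] w 13.62 F [ 0.5  0.4 -3.2] M [-0.05 -0.01  0.05]
shift [ 0.0001  0.0119 -0.0001] roll -0.0 joints [0.394 0.35  1.526 0.    1.269 0.635]
top -0.04 [168 265]
top hole [491.284  209.8157] pin [494.9234 210.6659] pin-hole [3.6394 0.8502] blur 0.985877102629381 cost 121.15853404970548
top 0.04 [128 263]
scene -0.04 [303 122]
scene 0.04 [326 107]
```

View pics/e_top.png

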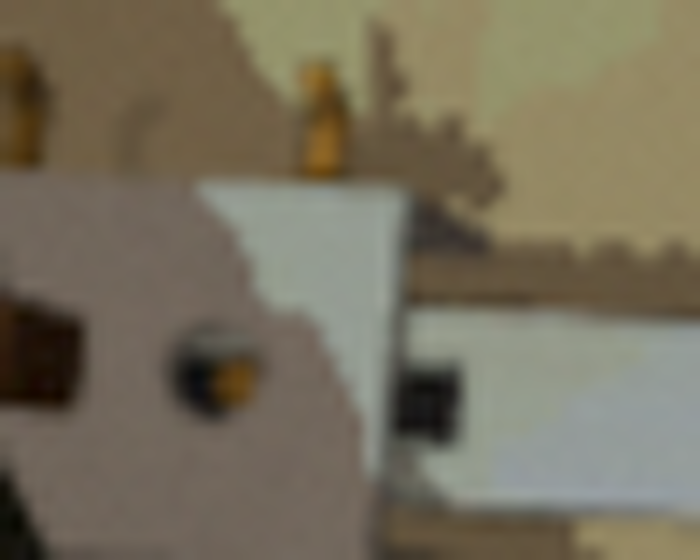

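View pics/e_scene.png

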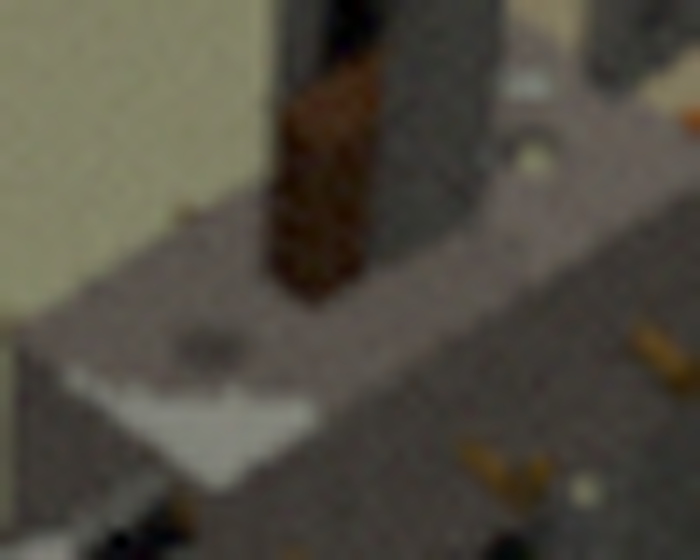

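```bash
python3 go.py .5016 .2489 .167 -13.8
```

```text
t 8.9 pos [502.4 248.5 175.9] yaw -13.81 tilt [-2.5e-03 -7.0e-04 -1.0e+00] w 13.62 F [ 0.5  0.4 -3.2] M [-0.05 -0.01  0.05]
shift [-0.0017  0.0179  0.0005] roll -0.0 joints [0.394 0.35  1.526 0.    1.269 0.635]
```

>>> apply_moves([
  [8, [-0.0017, 0.001, 0.0005], 0],
  [8, [-0.0017, 0.003, 0.0005], 0],
  [8, [-0.0017, 0.006, 0.0005], 0],
  [8, [-0.0017, 0.009, 0.0005], 0],
  [8, [-0.0017, 0.012, 0.0005], 0],
  [8, [-0.0017, 0.014, 0.0005], 0],
  [8, [-0.0017, 0.016, 0.0005], 0],
  [8, [-0.0017, 0.016, 0.0005], 0],
])

```text
time_s: 9.9
position: [0.5016, 0.2489, 0.1679]
tcp_rot: [0.702, -0.086, 0.084, -0.702]
ft_force: [0.6, -0.3, -3.0]
width: 0.0139
```

```bash
python3 snap.py 5; python3 go.py .5016 .2489 .163 -13.8; python3 - <<'E'
from fit import *
T=r.sense()["position"][:2];y=np.radians(-13.8);ax=np.array([-np.sin(y),np.cos(y)])
z=r.sense()["position"][2]-.0056
for n in("top","scene"):
    c=T-.04*ax
    q=projN(cam(n),np.array([[*c,z]]))[0].round().astype(int);print(n,q)
    a=np.load(f"{n}_p5.npy")[q[1]-15:q[1]+15,q[0]-15:q[0]+25,::-1] if n=="top" else np.load(f"{n}_p5.npy")[q[1]-25:q[1]+15,q[0]-15:q[0]+35,::-1]
    cv2.imwrite(f"pics/f_{n}.png",cv2.resize(a,None,fx=14,fy=14,interpolation=cv2.INTER_CUBIC))
E
```

```text
t 10.0 pos [501.6 248.9 168. ] yaw -13.8 tilt [-2.4e-03 -7.0e-04 -1.0e+00] w 13.76 F [-0.7 -0.4 -2.2] M [-0.06 -0.09  0.03]
shift [-0.    0.01  0.  ] roll -0.0 joints [0.395 0.356 1.536 0.    1.252 0.636]
top [169 266]
scene [303 124]
```

View pics/f_top.png

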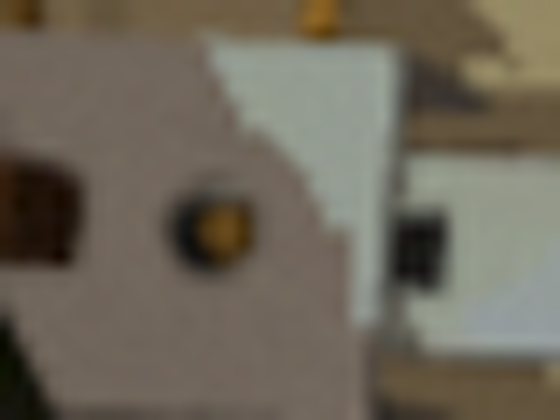

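View pics/f_scene.png

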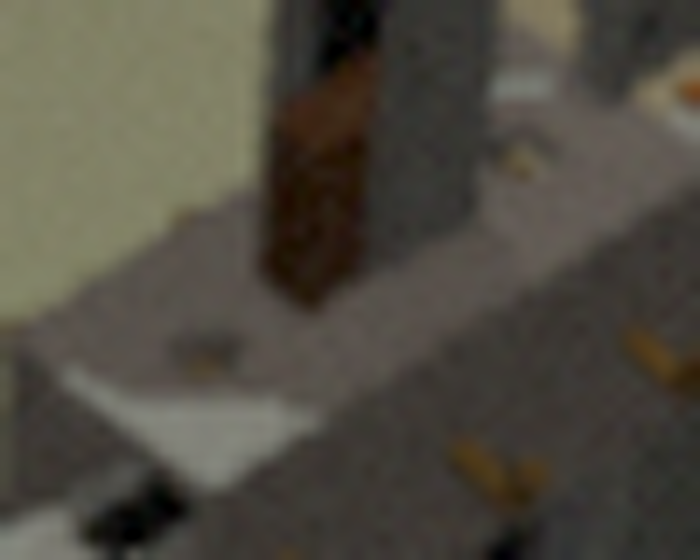

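>>> apply_moves([
  [8, [0, 0.002, 0], 0],
  [8, [0, 0.004, 0], 0],
  [8, [0, 0.006, 0], 0],
  [8, [0, 0.008, 0], 0],
  [8, [0, 0.01, 0], 0],
  [8, [0, 0.01, 0], 0],
  [8, [0, 0.01, 0], 0],
  [8, [0, 0.01, 0], 0],
])

```text
time_s: 11.0
position: [0.5016, 0.2489, 0.163]
tcp_rot: [0.702, -0.086, 0.084, -0.702]
ft_force: [0.3, -0.9, -2.1]
width: 0.0136
```

```bash
python3 go.py .5016 .2489 .159 -13.8
```

```text
t 11.0 pos [501.6 248.9 163. ] yaw -13.8 tilt [-2.3e-03 -6.0e-04 -1.0e+00] w 13.62 F [ 0.3 -0.9 -2.1] M [-0.03 -0.1  -0.03]
shift [-0.0001  0.0081 -0.    ] roll -0.0 joints [0.395 0.361 1.542 0.    1.241 0.636]
```

>>> apply_moves([
  [8, [0, 0.002, 0], 0],
  [8, [0, 0.004, 0], 0],
  [8, [0, 0.006, 0], 0],
  [8, [0, 0.008, 0], 0],
  [8, [0, 0.01, 0], 0],
  [8, [0, 0.01, 0], 0],
  [8, [0, 0.01, 0], 0],
  [8, [0, 0.01, 0], 0],
])

```text
time_s: 12.0
position: [0.5017, 0.249, 0.1582]
tcp_rot: [0.702, -0.086, 0.084, -0.702]
ft_force: [0.2, 0.3, 2.4]
width: 0.0135
```

```bash
python3 snap.py 6; python3 go.py .5016 .2489 .154 -13.8; python3 - <<'E'
from fit import *
T=r.sense()["position"][:2];y=np.radians(-13.8);ax=np.array([-np.sin(y),np.cos(y)])
z=r.sense()["position"][2]-.0056
for n in("top","scene"):
    c=T-.04*ax
    q=projN(cam(n),np.array([[*c,z]]))[0].round().astype(int);print(n,q)
    a=np.load(f"{n}_p6.npy")[q[1]-15:q[1]+15,q[0]-15:q[0]+25,::-1] if n=="top" else np.load(f"{n}_p6.npy")[q[1]-25:q[1]+15,q[0]-15:q[0]+35,::-1]
    cv2.imwrite(f"pics/g_{n}.png",cv2.resize(a,None,fx=14,fy=14,interpolation=cv2.INTER_CUBIC))
E
```

```text
t 12.1 pos [501.7 249.  158.1] yaw -13.8 tilt [-2.1e-03 -5.0e-04 -1.0e+00] w 13.67 F [1.5 0.7 3.4] M [ 0.06 -0.29 -0.06]
shift [-0.0001  0.0083 -0.0001] roll -0.0 joints [0.395 0.365 1.547 0.    1.231 0.636]
top [170 266]
scene [302 127]
```

View pics/g_top.png

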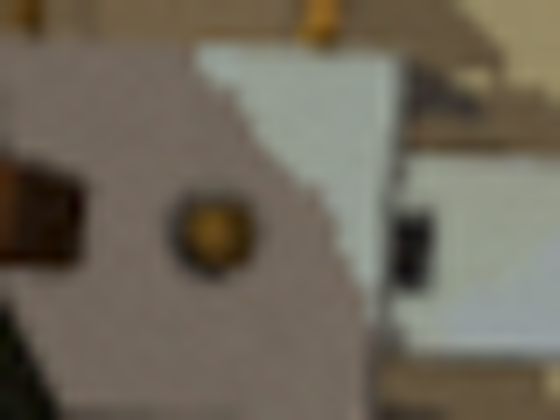

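View pics/g_scene.png

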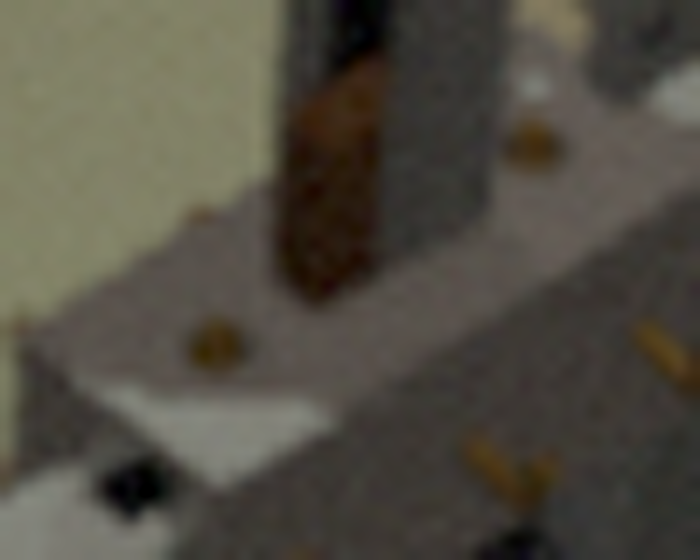

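>>> apply_moves([
  [8, [0, 0.001, 0], 0],
  [8, [0, 0.003, 0], 0],
  [8, [0, 0.005, 0], 0],
  [8, [0, 0.007, 0], 0],
  [8, [0, 0.009, 0], 0],
  [8, [0, 0.011, 0], 0],
  [8, [0, 0.012, 0], 0],
  [8, [0, 0.012, 0], 0],
], force=55)

```text
time_s: 13.1
position: [0.5016, 0.2489, 0.1519]
tcp_rot: [0.702, -0.086, 0.084, -0.702]
ft_force: [0.8, 0.2, -0.4]
width: 0.0138
```

```bash
python3 go.py .5016 .2489 .146 -13.8
```

```text
t 13.1 pos [501.6 248.9 151.9] yaw -13.81 tilt [-2.4e-03 -6.0e-04 -1.0e+00] w 13.77 F [ 0.8  0.2 -0.4] M [-0.07 -0.32 -0.09]
shift [ 0.      0.0118 -0.    ] roll -0.0 joints [0.395 0.372 1.554 0.    1.218 0.636]
```

>>> apply_moves([
  [8, [0, 0.001, 0], 0],
  [8, [0, 0.003, 0], 0],
  [8, [0, 0.005, 0], 0],
  [8, [0, 0.007, 0], 0],
  [8, [0, 0.009, 0], 0],
  [8, [0, 0.011, 0], 0],
  [8, [0, 0.012, 0], 0],
  [8, [0, 0.012, 0], 0],
])

```text
time_s: 14.1
position: [0.5015, 0.2489, 0.1458]
tcp_rot: [0.702, -0.086, 0.084, -0.702]
ft_force: [0.8, 0.4, 1.8]
width: 0.0135
```

```bash
python3 go.py .5016 .2489 .1426 -13.8
```

```text
t 14.1 pos [501.5 248.9 145.8] yaw -13.8 tilt [-2.7e-03 -7.0e-04 -1.0e+00] w 13.48 F [0.8 0.4 1.8] M [-0.11 -0.4  -0.1 ]
shift [0.0002 0.0063 0.0001] roll -0.0 joints [0.395 0.378 1.561 0.    1.206 0.636]
```

>>> apply_moves([
  [8, [0, 0.001, 0], 0],
  [8, [0, 0.002, 0], 0],
  [8, [0, 0.003, 0], 0],
  [8, [0, 0.004, 0], 0],
  [8, [0, 0.005, 0], 0],
  [8, [0, 0.006, 0], 0],
  [8, [0, 0.006, 0], 0],
  [8, [0, 0.006, 0], 0],
])

```text
time_s: 15.1
position: [0.5015, 0.2489, 0.1427]
tcp_rot: [0.702, -0.086, 0.084, -0.702]
ft_force: [0.9, 0.0, -0.3]
width: 0.0136
```

```bash
python3 go.py .5016 .2489 .1416 -13.8
```

```text
t 15.1 pos [501.5 248.9 142.7] yaw -13.81 tilt [-2.7e-03 -7.0e-04 -1.0e+00] w 13.59 F [ 0.9  0.  -0.3] M [-0.07 -0.44 -0.12]
shift [0.0002 0.0022 0.0001] roll -0.0 joints [0.395 0.381 1.564 0.    1.199 0.636]
```

>>> apply_moves([
  [8, [0, 0.0005, 0], 0],
  [8, [0, 0.001, 0], 0],
  [8, [0, 0.0015, 0], 0],
  [8, [0, 0.002, 0], 0],
  [8, [0, 0.002, 0], 0],
  [8, [0, 0.002, 0], 0],
  [8, [0, 0.002, 0], 0],
  [8, [0, 0.002, 0], 0],
])

```text
time_s: 16.1
position: [0.5015, 0.2489, 0.1417]
tcp_rot: [0.702, -0.086, 0.084, -0.702]
ft_force: [1.3, 0.2, 0.4]
width: 0.0138
```

```bash
python3 go.py .5016 .2489 .1411 -13.8
```

```text
t 16.1 pos [501.5 248.9 141.7] yaw -13.81 tilt [-2.8e-03 -7.0e-04 -1.0e+00] w 13.84 F [1.3 0.2 0.4] M [-0.09 -0.4  -0.07]
shift [0.0002 0.0012 0.0001] roll -0.0 joints [0.395 0.382 1.565 0.    1.197 0.636]
```

>>> apply_moves([
  [8, [0, 0.0005, 0], 0],
  [8, [0, 0.001, 0], 0],
  [8, [0, 0.0015, 0], 0],
  [8, [0, 0.0015, 0], 0],
  [8, [0, 0.0015, 0], 0],
  [8, [0, 0.0015, 0], 0],
  [8, [0, 0.0015, 0], 0],
  [8, [0, 0.0015, 0], 0],
])

```text
time_s: 17.1
position: [0.5015, 0.2489, 0.1413]
tcp_rot: [0.702, -0.086, 0.084, -0.702]
ft_force: [-0.5, -1.4, 4.3]
width: 0.0137
```

```bash
python3 snap.py 7; python3 go.py .5016 .2489 .1406 -13.8; python3 - <<'E'
from fit import *
for n,(x0,x1,y0,y1) in(("top",(130,240,235,300)),("scene",(260,360,80,190))):
    a=np.load(f"{n}_p7.npy")[y0:y1,x0:x1,::-1];cv2.imwrite(f"pics/h_{n}.png",cv2.resize(a,None,fx=7 if n=="top" else 5.4,fy=7 if n=="top" else 5.4,interpolation=cv2.INTER_CUBIC))
for n in("scene","top"):
    for k in(0,7):
        W=cloud(n,np.load(f"{n}_d{k}.npy"))
        y=np.radians(-13.8);tx=np.array([np.cos(y),np.sin(y)]);ty=np.array([-np.sin(y),np.cos(y)])
        D=W[...,:2]-[.5015,.2489];X=D@tx;Y=D@ty;Z=W[...,2]
        m=(abs(X)<.012)&(Y>-.105)&(Y<-.072)&(Z>.1)&(Z<.15);m2=(abs(X)<.022)&(Y>-.062)&(Y<-.02)&(Z>.1)&(Z<.15)
        print(n,k,"bar z",np.nanmedian(Z[m]),m.sum(),"plate/region z",np.nanmedian(Z[m2]),m2.sum())
E
```

```text
t 17.2 pos [501.5 248.9 141.3] yaw -13.81 tilt [-2.5e-03 -6.0e-04 -1.0e+00] w 13.36 F [-1.1 -1.6  4.7] M [-0.28 -0.06 -0.07]
shift [0.0002 0.0014 0.0001] roll -0.0001 joints [0.395 0.383 1.565 0.    1.196 0.636]
scene 0 bar z 0.12893910407308545 94 plate/region z 0.12824121232709407 196
scene 7 bar z 0.12873837131951493 99 plate/region z 0.13533988077237186 206
top 0 bar z 0.13140321814642142 185 plate/region z 0.13139399850228933 284
top 7 bar z 0.13153996679894153 185 plate/region z 0.13759530770197936 413
```

View pics/h_top.png

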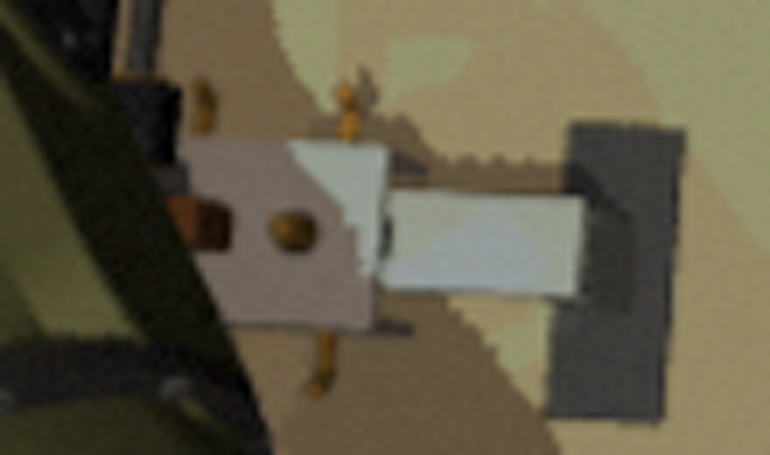

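View pics/h_scene.png

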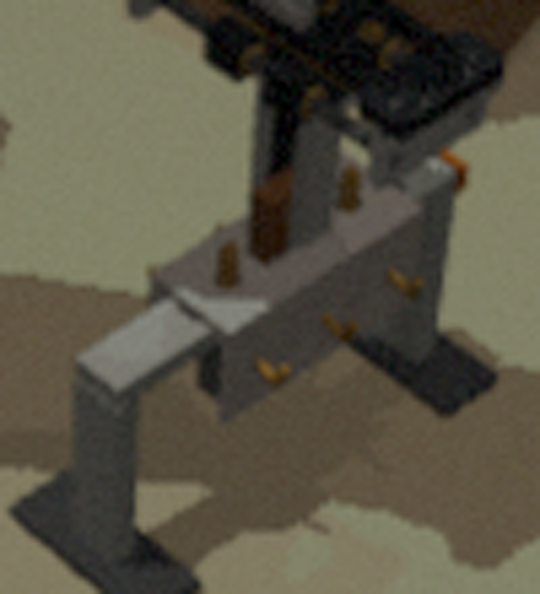

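>>> apply_moves([
  [8, [0, 0.0008, 0], 0],
  [8, [0, 0.001, 0], 0],
  [8, [0, 0.0012, 0], 0],
  [8, [0, 0.0014, 0], 0],
  [8, [0, 0.0016, 0], 0],
  [8, [0, 0.0016, 0], 0],
  [8, [0, 0.0016, 0], 0],
  [8, [0, 0.0016, 0], 0],
])

```text
time_s: 18.2
position: [0.5015, 0.2489, 0.1413]
tcp_rot: [0.702, -0.086, 0.084, -0.702]
ft_force: [-2.2, -1.4, 8.7]
width: 0.0137
```

```bash
python3 go.py .5016 .2489 .1406 -13.8
```

```text
t 18.2 pos [501.5 248.9 141.3] yaw -13.8 tilt [-2.e-03 -4.e-04 -1.e+00] w 13.73 F [-2.2 -1.4  8.7] M [-0.46  0.36 -0.09]
shift [0.0001 0.0015 0.0001] roll -0.0 joints [0.395 0.382 1.566 0.    1.196 0.636]
```

>>> apply_moves([
  [8, [0, 0.0016, 0], 0],
  [8, [0, 0.002, 0], 0],
  [8, [0, 0.0024, 0], 0],
  [8, [0, 0.0024, 0], 0],
  [8, [0, 0.0016, 0], 0],
  [8, [0, 0.0008, 0], 0],
  [8, [0, 0, 0], 0],
  [8, [0, 0, 0], 0],
])

```text
time_s: 19.2
position: [0.5015, 0.2489, 0.1413]
tcp_rot: [0.702, -0.086, 0.084, -0.702]
ft_force: [-0.4, -1.0, 2.5]
width: 0.0138
```

```bash
python3 go.py .5016 .2489 .1406 -13.8
```

```text
t 19.2 pos [501.5 248.9 141.3] yaw -13.8 tilt [-2.1e-03 -5.0e-04 -1.0e+00] w 13.78 F [-0.4 -1.   2.5] M [-0.2  -0.12 -0.15]
shift [0.0002 0.0015 0.0001] roll -0.0 joints [0.395 0.382 1.566 0.    1.196 0.636]
```

Seated; now open and then retreat straight up.

>>> apply_moves([
  [16, [0, 0, 0], 0],
  [20, [0, 0, 0], 0],
  [26, [0, 0, 0], 0],
  [32, [0, 0, 0], 0],
  [40, [0, 0, 0], 0],
  [44, [0, 0, 0], 0],
  [44, [0, 0, 0], 0],
  [44, [0, 0, 0], 0],
])

```text
time_s: 20.2
position: [0.5015, 0.2489, 0.1413]
tcp_rot: [0.702, -0.086, 0.084, -0.702]
ft_force: [0.1, 0.7, 0.5]
width: 0.0437
```

```bash
python3 go.py .5016 .2489 .25 -13.8
```

```text
t 20.2 pos [501.5 248.9 141.3] yaw -13.8 tilt [-2.1e-03 -5.0e-04 -1.0e+00] w 43.67 F [0.1 0.7 0.5] M [-0.05 -0.05 -0.02]
shift [-2.000e-04 -2.173e-01 -1.000e-04] roll -0.0 joints [0.395 0.382 1.566 0.    1.196 0.636]
```

>>> apply_moves([
  [44, [0, -0.01, 0], 0],
  [44, [0, -0.04, 0], 0],
  [44, [0, -0.1, 0], 0],
  [44, [0, -0.18, 0], 0],
  [44, [0, -0.27, 0], 0],
  [44, [0, -0.32, -0.1], 0],
  [44, [0, -0.32, -0.22], 0],
  [44, [0, -0.32, -0.34], 0],
])

```text
time_s: 21.2
position: [0.4605, 0.0824, 0.3029]
tcp_rot: [0.702, -0.085, 0.085, -0.702]
ft_force: [0.9, -0.5, 0.5]
width: 0.0438
```

>>> apply_moves([
  [44, [0, 0, -0.1], 0],
  [44, [0, 0, -0.2], 0],
  [44, [0, 0, -0.28], 0],
  [44, [0, 0, -0.3], 0],
  [44, [0, 0, -0.3], 0],
  [44, [0, 0, -0.3], 0],
  [44, [0, 0, -0.3], 0],
  [44, [0, 0, -0.3], 0],
])

```text
time_s: 22.2
position: [0.425, -0.0628, 0.3029]
tcp_rot: [0.702, -0.085, 0.084, -0.702]
ft_force: [0.0, -0.3, 0.4]
width: 0.0441
```

```bash
python3 snap.py 8; python3 go.py .5016 .2489 .25 -13.8; python3 - <<'E'
from fit import *
for n,(x0,x1,y0,y1) in(("top",(85,245,230,310)),("scene",(250,370,80,200))):
    f=4.9;a=np.load(f"{n}_p8.npy")[y0:y1,x0:x1,::-1];cv2.imwrite(f"pics/i_{n}.png",cv2.resize(a,None,fx=f,fy=f,interpolation=cv2.INTER_CUBIC))
y=np.radians(-13.8);tx=np.array([np.cos(y),np.sin(y)]);ty=np.array([-np.sin(y),np.cos(y)])
for n in("scene","top"):
    W=cloud(n,np.load(f"{n}_d8.npy"))
    D=W[...,:2]-[.5015,.2489];X=D@tx;Y=D@ty;Z=W[...,2]
    for nm,a,b in(("bar-",-.105,-.072),("plate-",-.062,-.025),("plate+",.025,.062),("bar+",.07,.1)):
        for sx,l,h in(("L",-.023,-.009),("R",.009,.023)) if "plate" in nm else (("",-.012,.012),):
            m=(X>l)&(X<h)&(Y>a)&(Y<b)&(Z>.115)&(Z<.15);print(n,nm,sx,round(np.nanmedian(Z[m])*1000,1),m.sum())
    m=(abs(X)<.04)&(abs(Y)<.08)&(Z>.134)&(Z<.142);rect(W[m],n+" plate")
    m=(abs(X)<.03)&(abs(Y)<.15)&(Z>.12)&(Z<.14);rect(W[m],n+" bar")
E
```

```text
t 22.3 pos [424.9 -63.  302.9] yaw -13.74 tilt [-5.e-04 -3.e-04 -1.e+00] w 43.57 F [-0.6  0.2  1. ] M [-0.04 -0.03 -0.01]
shift [0.0009 0.1055 0.6425] roll 0.0005 joints [-0.232 -0.037  1.676 -0.     1.502  0.007]
scene bar-  128.9 96
scene plate- L 135.4 44
scene plate- R 134.4 65
scene plate+ L 136.5 7
scene plate+ R 135.4 58
scene bar+  128.6 67
scene plate 383 c [501.1 247.1] size [132.2  57.2] long axis deg 76.05 zmed 135.82185714198945
scene bar 1070 c [499.7 240.2] size [239.4  58.8] long axis deg 74.91 zmed 131.9013322782675
top bar-  131.6 184
top plate- L 137.6 125
top plate- R 137.5 117
top plate+ L 137.4 123
top plate+ R 137.5 119
top bar+  131.3 167
top plate 1370 c [502.1 253.8] size [141.9  54.1] long axis deg 76.01 zmed 137.37311659353423
top bar 2044 c [499.  241.4] size [233.4  54. ] long axis deg 75.99 zmed 136.02602308766836
```

View pics/i_top.png

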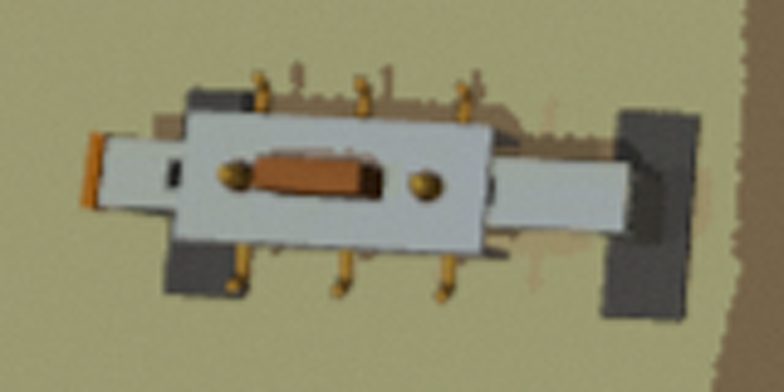

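View pics/i_scene.png

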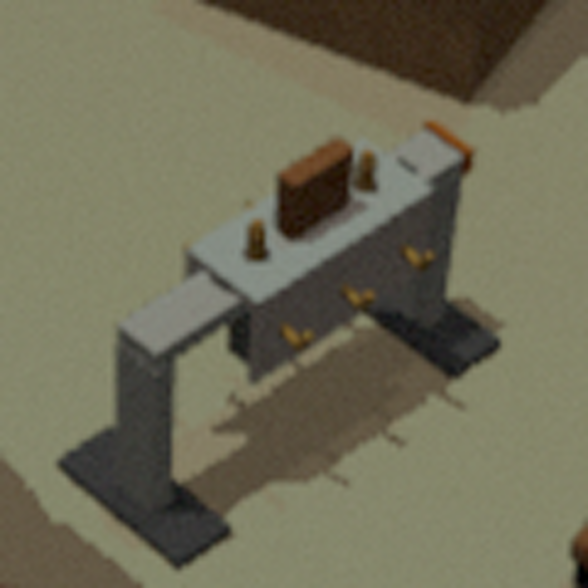

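View pics/scene8.png

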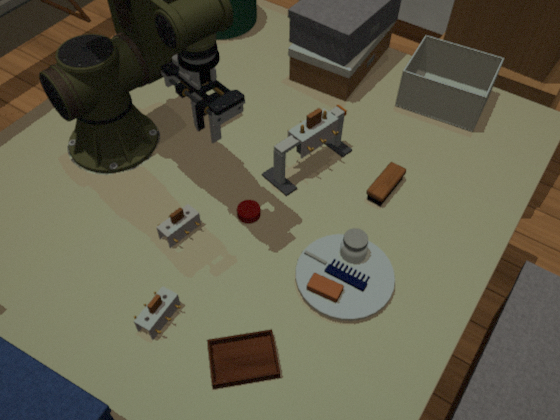

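The rack hangs flush, with both pins through its holes (top crop about (235,175) and (425,185)). The plate stands about 6 mm above the bar at both ends, which is its own thickness. The arm is clear and the bystanders look unmoved. Handing in.

```bash
python3 -c "
from plant import r
print(r.close_job())"
```

```text
the job is handed in; nothing more can be done
None
```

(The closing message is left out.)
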